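# Close the washed topping canisters with their own lids

## Robot

A 7-joint arm with a two-finger parallel gripper is mounted at the origin on the work surface. World frame = base frame: x ahead of the robot, y to its left, z up, the work surface at z = 0. Lengths are in m, angles in rad, forces in N, time in s.
With the tool pointing down it reaches from about 0.4 to 0.85 m from the base axis. Payload 4.5 kg.
Tool frame: the origin (TCP) lies midway between the tips of the shut fingers; the grasp point (between the pads) lies 19 mm behind it; z points along the fingers, y is the direction in which the jaws open and shut (so a half turn about z gives the same grasp; the last joint's range is limited). The gripper opens to 88 mm and grips with 3 to 60 N. Pads are 18 mm wide; open, the fingers measure 123 mm over their backs; the gripper's body (75 mm by 187 mm) begins 45 mm behind the grasp point.
Start: joints at [1.271, 0.689, -0.195, 1.565, 0.157, 0.902, -0.215], TCP at [0.205, -0.591, 0.239] pointing down, gripper open.
Joint ranges: [-3.01, 3.01], [-0.46, 2.08], [-1.47, 1.51], [0.13, 2.56], [-1, 4.14], [0.04, 2.09], [-2.66, 2.66]. Speed limits (rad/s): [2.57, 2.57, 3.14, 3.14, 3.14, 3.14, 3.14].

## Interface

Orientations are given as a unit quaternion [x, y, z, w].
In Python, from plant import get_state, snapshot, finish_job, find_in gives the robot as it stands.
- The arm moves only by the shell command python3 -m creep 'ROWS' [OPENING] [FORCE]. ROWS is JSON, one flat list of numbers, 6 for each row, row after row: the shift along the tool's x, y, z in mm, then the turn, a rotation vector about the tool's x, y, z in degrees. In form: [tx, ty, tz, wx, wy, wz, tx, ty, tz, wx, wy, wz, ...]. A call has 1 to 5 rows; each row shifts and turns the pose as measured when the row begins, along the tool's axes as they then stand; what a row does not reach is not made up. A row lasts 1/12 s, in which the tool goes at most 41.7 mm and 7.16 degrees, less where a joint would pass 70% of its speed; a pose out of reach is approached as far as the arm can. A call is refused whole if a number of a shift passes 41.7 or a number of a turn 7.16, either way. A call with a gripper value outside its range is refused whole. OPENING is the finger opening in mm, from 0 to 88.1, set as the call begins (- or left out, the last holds). The fingers move at their own pace and stop on an object; FORCE is the grip in N (left out, the last holds). Time passes only in rows, so rows that do not move let the fingers close. It gives the time, the measured TCP pose, the force and the opening at its end, in the units of the state.
- get_state(): the state, without advancing time (a new reading comes with each control period).
- snapshot(name): name is "side" or "top" or "wrist"; returns a dict with "color" (420x560x3 uint8, red, green, blue), "intrinsics" (3x3 intrinsics, pixels), "dist_coeffs" ([k1, k2, p1, p2, k3] as OpenCV has them; the pictures are not rectified), "extrinsics" (4x4, takes a point from world to camera coordinates). Camera axes: x right, y down, z forward; pixel columns grow to the right and rows downward; lengths in m; the calibration is good to about 2 mm. A picture is of the moment at which its call begins. There is no depth.
- finish_job(): hands the job in, once; it reports no verdict.
Trained networks look in the newest picture that a camera, given by its name, has taken for a name from the list of things; names that differ only in an ending like _2 or _b are one class to them, and where a whole thing is asked for, a point or a joint stands for the part that bears it (a point fixed in the world has none). Each returns a list of dicts, best first, with "score" (0 to 1); they miss things now and then, are a little off and sometimes report something else, mostly with a low value. They report only what shows in the picture. A call takes as long as a camera call.
- find_in(thing, camera): "xy" ([column, row] in pixels, amid what is visible of it).
The state is a dict: "clock": time; "q": joint angles; "qd": joint speeds; "joint_torque": joint torques, N m; "tool_pos": TCP position; "eef_rot": TCP orientation; "contact_force": force on the tool from outside, world axes, zero at the start; "moment": the same for the moment, N m; "opening": opening from 0.0 (shut) to 1.0 (fully open).
Only numpy, scipy, OpenCV 4.12 (cv2) and the standard library are available. Lean on these libraries where they do the work, as an engineer would, in place of code of your own. Each camera call takes 0.05 s, during which the arm holds its last target.

## Task

The four washed topping canisters need closing: pick out the four round lids and put each one, knob up, on the canister of its own colour, so that it sits flat on the rim with its plug in the mouth. Leave the canisters standing where they are, and leave the two square lids where they lie; they belong to other tubs.

Things in the scene. Friction and masses are not known exactly. Their poses are not given: they have to be found in the camera images.
- lid_red: loose red round lid, about 90 g, lying right way up on the counter: a red disc 92 mm across and 4 mm thick, under it a round plug 54 mm across and 8 mm deep, on it a black upright cylindrical knob 22 mm across and 34 mm tall. Origin: centre of the plug's underside (on the counter at the start); z up the knob's axis. The disc lies 8 to 12 mm above the origin, the knob 12 to 46 mm. Yaw does not matter
- canister_red: loose empty red round canister, 0.5 kg, standing open mouth up: 78 mm across outside, 72 mm across inside, 70 mm tall, floor 5 mm thick. Origin: centre of its underside; z up. With a lid seated, the lid's disc lies on the rim and its plug hangs in the mouth with 9 mm to spare all round, the lid's origin 62 mm above the canister's
- lid_yellow: loose yellow round lid, about 90 g, lying right way up on the counter: a yellow disc 92 mm across and 4 mm thick, under it a round plug 54 mm across and 8 mm deep, on it a black upright cylindrical knob 22 mm across and 34 mm tall. Origin: centre of the plug's underside (on the counter at the start); z up the knob's axis. The disc lies 8 to 12 mm above the origin, the knob 12 to 46 mm. Yaw does not matter
- canister_yellow: loose empty yellow round canister, 0.5 kg, standing open mouth up: 78 mm across outside, 72 mm across inside, 70 mm tall, floor 5 mm thick. Origin: centre of its underside; z up. With a lid seated, the lid's disc lies on the rim and its plug hangs in the mouth with 9 mm to spare all round, the lid's origin 62 mm above the canister's
- lid_green: loose green round lid, about 90 g, lying right way up on the counter: a green disc 92 mm across and 4 mm thick, under it a round plug 54 mm across and 8 mm deep, on it a black upright cylindrical knob 22 mm across and 34 mm tall. Origin: centre of the plug's underside (on the counter at the start); z up the knob's axis. The disc lies 8 to 12 mm above the origin, the knob 12 to 46 mm. Yaw does not matter
- canister_green: loose empty green round canister, 0.5 kg, standing open mouth up: 78 mm across outside, 72 mm across inside, 70 mm tall, floor 5 mm thick. Origin: centre of its underside; z up. With a lid seated, the lid's disc lies on the rim and its plug hangs in the mouth with 9 mm to spare all round, the lid's origin 62 mm above the canister's
- lid_blue: loose blue round lid, about 90 g, lying right way up on the counter: a blue disc 92 mm across and 4 mm thick, under it a round plug 54 mm across and 8 mm deep, on it a black upright cylindrical knob 22 mm across and 34 mm tall. Origin: centre of the plug's underside (on the counter at the start); z up the knob's axis. The disc lies 8 to 12 mm above the origin, the knob 12 to 46 mm. Yaw does not matter
- canister_blue: loose empty blue round canister, 0.5 kg, standing open mouth up: 78 mm across outside, 72 mm across inside, 70 mm tall, floor 5 mm thick. Origin: centre of its underside; z up. With a lid seated, the lid's disc lies on the rim and its plug hangs in the mouth with 9 mm to spare all round, the lid's origin 62 mm above the canister's
- square_lid_red: spare red SQUARE lid, to be left alone: a red plate 74 mm square and 4 mm thick over a 46 mm square plug 8 mm deep, with the same black knob (22 mm across, 34 mm tall). Origin: centre of its underside, on the counter; x and y along its sides
- square_lid_blue: spare blue SQUARE lid, to be left alone: a blue plate 74 mm square and 4 mm thick over a 46 mm square plug 8 mm deep, with the same black knob (22 mm across, 34 mm tall). Origin: centre of its underside, on the counter; x and y along its sides

How it is judged:
By the outcome, as a careful person would: the job done as asked, in the order asked, and still so for the second after the job is handed in, with the robot touching nothing.
It also fails if it takes over 109 s, if anything falls off the work surface, if the arm or the gripper's body presses on something with over 40 N, if the wrist force passes 120 N, or if a joint passes its speed limit or range.

## Working session

There is one attempt and no reset: what is moved stays moved. The work goes in short steps, Python scripts to look and compute and a shell command to move; the robot and the scene stay as the last step left them, time stands still between calls to the robot, and variables do not carry over. Pictures are saved under pics/ and viewed, and the job is handed in when it is done.

```bash
mkdir -p pics; ls; python3 - <<'E'
from plant import *
import cv2
s=get_state();print(s)
for n in("top","side","wrist"):
    d=snapshot(n);cv2.imwrite(f"pics/{n}0.png",d["color"][:,:,::-1]);print(n,d["intrinsics"],d["dist_coeffs"],d["extrinsics"])
E
```

```text
pics
{'clock': 0.0, 'q': array([ 1.27079755,  0.68999818, -0.19448461,  1.56633713,  0.15733529,
        0.90246708, -0.215106  ]), 'qd': array([-0.00042277, -0.00071997,  0.00177884,  0.0015953 , -0.00032877,
       -0.001739  , -0.00223889]), 'joint_torque': array([ 1.66017999e-04, -5.27568305e+01, -1.26660537e+00, -1.53429508e+01,
       -5.25419740e-02,  6.42418177e-03,  1.45852537e-04]), 'tool_pos': array([ 0.20449982, -0.58994073,  0.23790226]), 'eef_rot': array([ 9.86097812e-01,  1.66163413e-01, -2.34850437e-04, -8.77494933e-04]), 'contact_force': array([ 0.05527187,  0.01285464, -0.60675319]), 'moment': array([-9.42907930e-03, -1.83295673e-03,  4.64845748e-05]), 'opening': 1.0023402835527675}
top [[502.48723223   0.         282.46435418]
 [  0.         502.48723223 212.30522934]
 [  0.           0.           1.        ]] [-0.0689313  0.         0.         0.         0.       ] [[-0.00341958 -0.99997947 -0.0054195  -0.00683867]
 [-0.98227162  0.00437472 -0.1874122   0.53954536]
 [ 0.18743206  0.00468255 -0.98226641  1.22210256]
 [ 0.          0.          0.          1.        
[... 165 characters left out ...]
        0.          0.        ] [[-6.89580413e-01 -7.24209026e-01  3.75475136e-04  3.56052167e-01]
 [-4.25051376e-01  4.04307336e-01 -8.09856102e-01  2.60125943e-01]
 [ 5.86353292e-01 -5.58620501e-01 -5.86628463e-01  8.46332283e-01]
 [ 0.00000000e+00  0.00000000e+00  0.00000000e+00  1.00000000e+00]]
wrist [[297.44040611   0.         277.49032991]
 [  0.         297.44040611 210.92401828]
 [  0.           0.           1.        ]] [-0.00845735  0.          0.          0.          0.        ] [[ 0.32716428 -0.94496561 -0.00187743 -0.62518668]
 [-0.90802723 -0.31492437  0.27624118 -0.03729233]
 [-0.26162967 -0.08867149 -0.96108651  0.3890591 ]
 [ 0.          0.          0.          1.        ]]
```

View pics/top0.png

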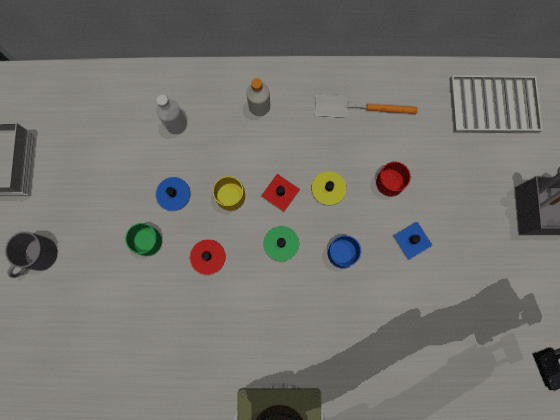

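View pics/side0.png

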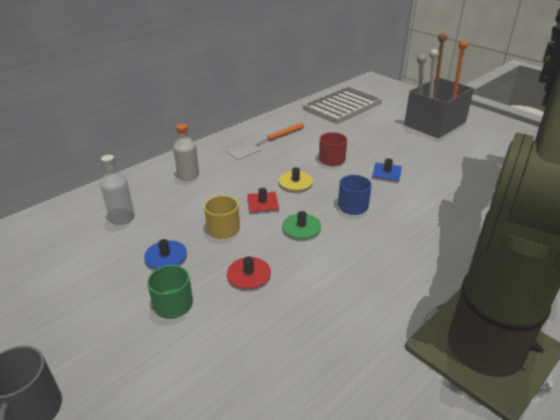

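View pics/wrist0.png

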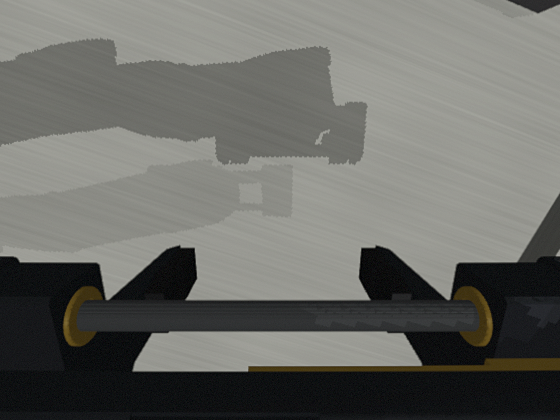

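The top view shows all four round lids: blue (172,193), red (207,257), green (281,243), yellow (329,188). The canisters are green (144,239), yellow (229,193), blue (344,252) and red (393,179). The square lids are red (281,193) and blue (413,240). The side view agrees, and the wrist view shows only counter.

```bash
cat > h.py <<'E'
from plant import *
import cv2,numpy as np
from scipy.optimize import least_squares
from scipy.spatial.transform import Rotation as R
def proj(P,d):
    E=d["extrinsics"];r,_=cv2.Rodrigues(E[:3,:3])
    return cv2.projectPoints(np.asarray(P,float).reshape(-1,1,3),r,E[:3,3],d["intrinsics"],np.array(d["dist_coeffs"],float))[0].reshape(-1,2)
def circ(r,z):
    a=np.linspace(0,2*np.pi,60,endpoint=False);return np.c_[r*np.cos(a),r*np.sin(a),0*a+z]
CAN=np.r_[circ(.039,0),circ(.039,.07)]
LID=np.r_[circ(.046,.008),circ(.046,.012)]
HR={'yellow':(22,35),'green':(45,85),'blue':(100,130)}
def mask(im,c):
    h=cv2.cvtColor(im,cv2.COLOR_RGB2HSV);H,S,V=cv2.split(h)
    m=(S>110)&(V>30)
    m&=((H<8)|(H>172)) if c=='red' else ((H>=HR[c][0])&(H<=HR[c][1]))
    return cv2.morphologyEx(m.astype(np.uint8),cv2.MORPH_OPEN,np.ones((2,2)))
def blobs(im,c,amin=150):
    n,l,st,ce=cv2.connectedComponentsWithStats(cv2.morphologyEx(mask(im,c),cv2.MORPH_CLOSE,np.ones((3,3))))
    out=[]
    for i in range(1,n):
        if st[i,4]>=amin:
            p=np.argwhere(l==i)[:,::-1].astype(np.int32);hull=cv2.convexHull(p);out.append((ce[i],hull,st[i,4]))
    return out
def hc(h):
    m=cv2.moments(np.asarray(h,np.float32));return np.array([m['m10'],m['m01']])/m['m00'],m['m00']
def fit(model,hull,d,z0=0):
    c,a=hc(hull)
    f=lambda p:hc(cv2.convexHull(proj(model+[p[0],p[1],z0],d).astype(np.float32)))[0]-c
    s=least_squares(f,[.5,0]);A=hc(cv2.convexHull(proj(model+[s.x[0],s.x[1],z0],d).astype(np.float32)))[1]
    return s.x,a/A
E
python3 - <<'E'
from h import *
for cam in("top","side"):
    d=snapshot(cam)
    for c in('red','yellow','green','blue'):
        for ce,h,a in blobs(d["color"],c):
            print(cam,c,ce.round(),a,*[(n,x.round(4),round(r,2)) for n,(x,r) in (('can',fit(CAN,h,d)),('lid',fit(LID,h,d)))])
E
```

```text
top red [394. 179.] 892 ('can', array([ 0.6278, -0.2983]), 0.92) ('lid', array([ 0.6356, -0.305 ]), 0.94)
top red [281. 193.] 711 ('can', array([ 0.5914, -0.0056]), 0.85) ('lid', array([ 0.5987, -0.0054]), 0.79)
top red [208. 258.] 930 ('can', array([0.4258, 0.1786]), 1.06) ('lid', array([0.4291, 0.1837]), 0.95)
top yellow [329. 189.] 868 ('can', array([ 0.6033, -0.1303]), 0.99) ('lid', array([ 0.6107, -0.1332]), 0.95)
top yellow [230. 194.] 859 ('can', array([0.591 , 0.1271]), 0.92) ('lid', array([0.5982, 0.1306]), 0.88)
top green [144. 240.] 895 ('can', array([0.4711, 0.3436]), 0.89) ('lid', array([0.4752, 0.3521]), 0.89)
top green [282. 244.] 897 ('can', array([ 0.459 , -0.0073]), 1.09) ('lid', array([ 0.4636, -0.007 ]), 0.93)
top blue [174. 195.] 849 ('can', array([0.5899, 0.2725]), 0.93) ('lid', array([0.5968, 0.2794]), 0.94)
top blue [413. 241.] 729 ('can', array([ 0.4659, -0.3412]), 0.8) ('lid', array([ 0.47  , -0.3491]), 0.79)
top blue [345. 252.] 838 ('can', array([ 0.4385, -0.1654]), 0.92) ('lid', array([ 0.4423, -0.1695]), 0.81)
side red [333. 149.] 732 ('can', array([ 0.6
[... 316 characters left out ...]
8  , -0.1052]), 0.43) ('lid', array([ 0.6077, -0.1333]), 0.85)
side yellow [223. 217.] 1190 ('can', array([0.5895, 0.1246]), 0.86) ('lid', array([0.6178, 0.1052]), 1.56)
side green [302. 228.] 543 ('can', array([0.4388, 0.0156]), 0.45) ('lid', array([ 0.4613, -0.0081]), 0.78)
side green [171. 291.] 156 ('can', array([0.4799, 0.3372]), 0.16) ('lid', array([0.5045, 0.3257]), 0.26)
side blue [388. 173.] 306 ('can', array([ 0.4447, -0.3131]), 0.33) ('lid', array([ 0.4671, -0.3491]), 0.68)
side blue [356. 195.] 892 ('can', array([ 0.4363, -0.1705]), 0.77) ('lid', array([ 0.4585, -0.2011]), 1.47)
side blue [166. 256.] 746 ('can', array([0.5681, 0.2914]), 0.5) ('lid', array([0.5958, 0.2783]), 0.85)
```

```bash
cat > g.py <<'E'
import sys
from h import *
T={'LG':(.462,-.0075),'LR':(.428,.183),'LY':(.609,-.133),'LB':(.596,.279),'CR':(.627,-.299),'CY':(.590,.126),'CG':(.471,.342),'CB':(.438,-.167)}
s=get_state();r=R.from_quat(s['eef_rot'])
print('t',round(s['clock'],2),'p',s['tool_pos'].round(4),'F',s['contact_force'].round(1),'open',round(s['opening']*88.1,1),'q',s['q'].round(2))
if len(sys.argv)>1:
    t=T[sys.argv[1]];p=np.array([*t,float(sys.argv[2])])
    print('tool shift mm',(r.inv().apply(p-s['tool_pos'])*1000).round(1),'turn deg',np.degrees((r.inv()*R.from_quat([1,0,0,0])).as_rotvec()).round(2))
E
python3 -m creep '[25,-27,0,0,0,6.4,25,-27,0,0,0,6.4,25,-27,0,0,0,6.4]' 50 20; python3 g.py LG 0.16
```

```text
clock: 0.5
tool_pos: [0.253, -0.501, 0.2368]
eef_rot: [1.0, -0.015, -0.002, 0.003]
contact_force: [0.2, 0.4, -0.0]
opening: 0.794
t 0.5 p [ 0.253  -0.501   0.2368] F [ 0.2  0.4 -0. ] open 69.9 q [ 1.07  0.6  -0.08  1.77  0.07  0.77 -0.65]
tool shift mm [ 194.2 -500.    73.4] turn deg [ 0.3   0.21 -1.73]
```

```bash
python3 -m creep '[15,-38,0,0,0,-1.7,15,-38,0,0,0,0,15,-38,0,0,0,0,15,-38,0,0,0,0,15,-38,0,0,0,0]'; python3 -m creep '[15,-38,0,0,0,0,15,-38,0,0,0,0,15,-38,0,0,0,0,15,-38,0,0,0,0,15,-38,0,0,0,0]'; python3 g.py LG 0.16
```

```text
clock: 0.92
tool_pos: [0.333, -0.3079, 0.2354]
eef_rot: [1.0, -0.004, -0.0, 0.004]
contact_force: [0.8, -0.7, -0.2]
opening: 0.566
clock: 1.33
tool_pos: [0.41, -0.1142, 0.2346]
eef_rot: [1.0, -0.005, 0.001, 0.005]
contact_force: [0.3, 0.9, 0.0]
opening: 0.568
t 1.33 p [ 0.41   -0.1142  0.2346] F [0.3 0.9 0. ] open 50.0 q [ 0.17  0.45 -0.02  2.15  0.04  0.54 -1.46]
tool shift mm [  50.8 -107.9   73.7] turn deg [ 0.52 -0.12 -0.57]
```

```bash
python3 -m creep '[13,-27,18,0.5,0,-0.5,13,-27,18,0,0,0,13,-27,18,0,0,0,12,-27,19,0,0,0,0,0,0,0,0,0]'; python3 g.py LG 0.07; python3 - <<'E'
from h import *
d=snapshot("wrist");cv2.imwrite("pics/w1.png",d["color"][:,:,::-1])
x=proj([[.462,-.0075,.046],[.462,-.0075,.012]],d);print(x)
E
```

```text
clock: 1.75
tool_pos: [0.4696, 0.0099, 0.1608]
eef_rot: [1.0, 0.007, 0.007, -0.002]
contact_force: [0.1, 0.6, -0.2]
opening: 0.569
t 1.75 p [0.4696 0.0099 0.1608] F [ 0.1  0.6 -0.2] open 50.1 q [-0.11  0.62 -0.01  2.12  0.01  0.38 -1.68]
tool shift mm [-9.1 17.8 90.6] turn deg [-0.27 -0.83  0.85]
[[295.92303474 217.83529884]
 [294.10087788 208.39040444]]
```

View pics/w1.png

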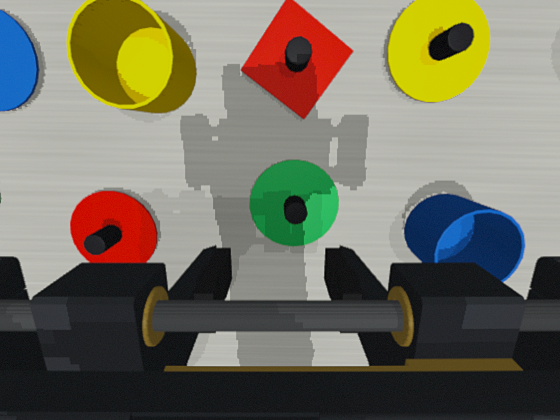

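The wrist view shows the green lid's knob at (296,213), 5 px above my prediction. I'll settle lower and look again.

```bash
python3 -m creep '[-4,8,30,-0.3,-0.8,0.8,-4,8,30,0,0,0,-1,2,20,0,0,0,0,0,0,0,0,0,0,0,0,0,0,0]'; python3 g.py LG 0.07; python3 - <<'E'
from h import *
d=snapshot("wrist");cv2.imwrite("pics/w2.png",d["color"][:,:,::-1])
x=proj([[.462,-.0075,.046],[.462,-.0075,.012]],d);print(x)
for ce,h,a in blobs(d["color"],'green',2000): print(ce,fit(LID,h,d))
E
```

```text
clock: 2.22
tool_pos: [0.4621, -0.0147, 0.0818]
eef_rot: [1.0, -0.002, 0.003, 0.002]
contact_force: [-0.3, 0.8, 1.1]
opening: 0.568
t 2.22 p [ 0.4621 -0.0147  0.0818] F [-0.3  0.8  1.1] open 50.0 q [-0.07  0.78  0.    2.18  0.02  0.17 -1.67]
tool shift mm [-0.2 -7.3 11.8] turn deg [ 0.26 -0.3  -0.24]
[[264.67473339 240.59934931]
 [266.33868796 224.20281857]]
[267.1402064  214.67872407] (array([ 0.4655535 , -0.00781398]), 0.9597347715744893)
```

View pics/w2.png

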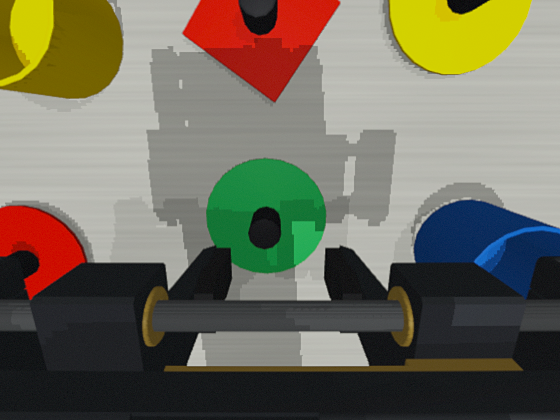

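The wrist fit puts the green lid at (0.4655,-0.008), within about 3 mm of the fixed cameras. I'll go down on (0.464,-0.0075).

```bash
sed -i "s/'LG':(.462/'LG':(.464/" g.py; python3 -m creep '[1,-4,20,0.2,-0.3,0,1,-3,20,0,0,0,0,0,12,0,0,0,0,0,5,0,0,0,0,0,0,0,0,0]'; python3 g.py LG 0.02
```

```text
clock: 2.68
tool_pos: [0.4705, -0.0094, 0.0311]
eef_rot: [1.0, -0.004, 0.008, 0.0]
contact_force: [-0.7, -0.3, -0.3]
opening: 0.567
t 2.68 p [ 0.4705 -0.0094  0.0311] F [-0.7 -0.3 -0.3] open 50.0 q [-0.08  0.89  0.    2.18  0.02  0.06 -1.68]
tool shift mm [-6.7 -1.8 11. ] turn deg [ 0.04 -0.86 -0.46]
```

```bash
python3 -m creep '[-5,-2,5,0,-0.9,-0.4,0,0,5,0,0,0,0,0,0,0,0,0]'; python3 g.py LG 0.02
```

```text
clock: 2.93
tool_pos: [0.467, -0.0075, 0.0235]
eef_rot: [1.0, -0.001, 0.001, 0.0]
contact_force: [0.0, 0.3, 0.5]
opening: 0.569
t 2.93 p [ 0.467  -0.0075  0.0235] F [0.  0.3 0.5] open 50.1 q [-0.08  0.91 -0.    2.18  0.02  0.06 -1.68]
tool shift mm [-3.  -0.   3.5] turn deg [ 0.04 -0.16 -0.06]
```

```bash
python3 -m creep '[-1,0,2,0,0,0,0,0,0,0,0,0,0,0,0,0,0,0,0,0,0,0,0,0,0,0,0,0,0,0]' 10 20;python3 -m creep '[0,0,0,0,0,0,0,0,0,0,0,0]'; python3 g.py LG 0.02
```

```text
clock: 3.35
tool_pos: [0.4665, -0.0076, 0.0225]
eef_rot: [1.0, -0.001, 0.002, 0.0]
contact_force: [0.1, 1.4, -0.3]
opening: 0.241
clock: 3.52
tool_pos: [0.4665, -0.0076, 0.0226]
eef_rot: [1.0, -0.001, 0.002, 0.0]
contact_force: [0.3, -0.3, -0.5]
opening: 0.236
t 3.52 p [ 0.4665 -0.0076  0.0226] F [ 0.3 -0.3 -0.5] open 20.8 q [-0.08  0.91 -0.    2.18  0.03  0.05 -1.68]
tool shift mm [-2.5 -0.1  2.6] turn deg [ 0.04 -0.26 -0.07]
```

```bash
python3 -m creep '[0,0,-20,0,0,0,0,0,-38,0,0,0,0,0,-38,0,0,0,0,0,-38,0,0,0,0,0,-15,0,0,0]'; python3 -m creep '[0,-20,0,0,0,0]'; python3 g.py CG 0.165
```

```text
clock: 3.93
tool_pos: [0.4629, -0.0075, 0.1728]
eef_rot: [1.0, -0.0, -0.004, 0.001]
contact_force: [0.8, -0.2, -1.5]
opening: 0.242
clock: 4.02
tool_pos: [0.4643, 0.0088, 0.1761]
eef_rot: [1.0, -0.004, -0.001, 0.002]
contact_force: [0.3, 0.8, -1.2]
opening: 0.242
t 4.02 p [0.4643 0.0088 0.1761] F [ 0.3  0.8 -1.2] open 21.3 q [-0.12  0.59 -0.    2.11  0.01  0.44 -1.71]
tool shift mm [   4.2 -333.3    9.9] turn deg [ 0.2   0.1  -0.43]
```

```bash
python3 -m creep '[0,-35,0,0,0,0,0,-38,0,0,0,0,0,-38,0,0,0,0,0,-38,0,0,0,0,0,-38,0,0,0,0]'; python3 -m creep '[0,-38,0,0,0,0,0,-38,0,0,0,0,0,-35,0,0,0,0,0,-20,0,0,0,0,0,0,0,0,0,0]'; python3 g.py CG 0.165
```

```text
clock: 4.43
tool_pos: [0.4678, 0.1946, 0.1784]
eef_rot: [1.0, -0.013, 0.002, 0.003]
contact_force: [1.4, 0.5, -1.8]
opening: 0.243
clock: 4.85
tool_pos: [0.466, 0.3431, 0.1767]
eef_rot: [1.0, -0.006, 0.001, 0.0]
contact_force: [-0.2, -0.1, -0.1]
opening: 0.244
t 4.85 p [0.466  0.3431 0.1767] F [-0.2 -0.1 -0.1] open 21.5 q [-0.77  0.71  0.09  1.78 -0.1   0.66 -2.2 ]
tool shift mm [ 5.   1.  11.7] turn deg [ 0.04 -0.1  -0.69]
```

```bash
python3 -m creep '[5,1,12,0,0,-0.7,0,0,0,0,0,0]'; python3 g.py CG 0.09; python3 - <<'E'
from h import *
for c in("wrist","side"):
    d=snapshot(c);cv2.imwrite(f"pics/{c}3.png",d["color"][:,:,::-1])
E
```

```text
clock: 5.02
tool_pos: [0.4702, 0.3425, 0.1634]
eef_rot: [1.0, 0.002, 0.001, 0.001]
contact_force: [-0.4, -1.3, -0.3]
opening: 0.242
t 5.02 p [0.4702 0.3425 0.1634] F [-0.4 -1.3 -0.3] open 21.3 q [-0.76  0.73  0.09  1.78 -0.09  0.63 -2.19]
tool shift mm [ 0.8  0.4 73.4] turn deg [ 0.09 -0.07  0.27]
```

View pics/wrist3.png

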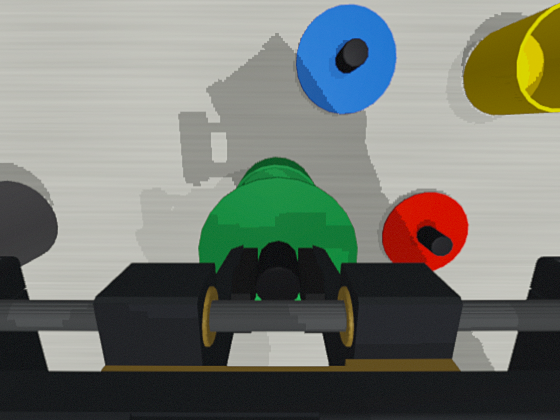

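View pics/side3.png

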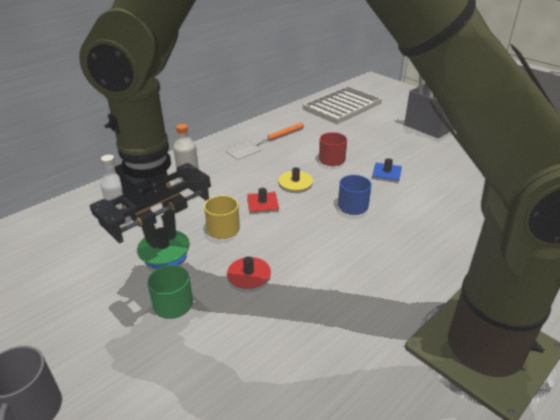

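The side view shows the green lid held level and above its canister. Its first side fit was poor, so I'll redo that canister with a looser mask.

```bash
python3 - <<'E'
from h import *
d=snapshot("side")
h=cv2.cvtColor(d["color"],cv2.COLOR_RGB2HSV);m=(h[...,0]>45)&(h[...,0]<95)&(h[...,1]>80)&(h[...,2]>25)
m=m.astype(np.uint8);m[:266]=0
n,l,st,_=cv2.connectedComponentsWithStats(m);i=1+np.argmax(st[1:,4]);print(st[i])
p=np.argwhere(l==i)[:,::-1].astype(np.int32);print(fit(CAN,cv2.convexHull(p),d))
E
```

```text
[ 148  266   44   52 1826]
(array([0.4748178 , 0.34101744]), 0.8798830399234009)
```

```bash
python3 -m creep '[1,0,25,0,0,0,1,0,25,0,0,0,0,0,14,0,0,0,0,0,4,0,0,0,0,0,0,0,0,0]'; python3 g.py CG 0.0865
```

```text
clock: 5.58
tool_pos: [0.4774, 0.3345, 0.0976]
eef_rot: [1.0, -0.005, 0.003, 0.001]
contact_force: [-0.5, 0.7, -1.3]
opening: 0.241
t 5.58 p [0.4774 0.3345 0.0976] F [-0.5  0.7 -1.3] open 21.2 q [-0.74  0.83  0.07  1.82 -0.1   0.49 -2.18]
tool shift mm [-6.6 -7.4 11.1] turn deg [ 0.09 -0.39 -0.58]
```

```bash
python3 -m creep '[-6,-7,0,0,-0.4,-0.6,0,0,3,0,0,0,0,0,0,0,0,0]'; python3 g.py CG 0.0865
```

```text
clock: 5.83
tool_pos: [0.4726, 0.3407, 0.0965]
eef_rot: [1.0, -0.001, 0.001, 0.001]
contact_force: [0.2, -0.7, -0.7]
opening: 0.239
t 5.83 p [0.4726 0.3407 0.0965] F [ 0.2 -0.7 -0.7] open 21.0 q [-0.74  0.84  0.07  1.82 -0.1   0.49 -2.18]
tool shift mm [-1.6 -1.4 10. ] turn deg [ 0.06 -0.07 -0.12]
```

```bash
python3 -m creep '[-1,-1,4,0,0,0,0,-1,4,0,0,0,0,0,3,0,0,0,0,0,0,0,0,0]'; python3 g.py CG 0.0865
```

```text
clock: 6.17
tool_pos: [0.4723, 0.3445, 0.0868]
eef_rot: [1.0, -0.0, 0.002, -0.001]
contact_force: [0.6, 0.4, -0.9]
opening: 0.246
t 6.17 p [0.4723 0.3445 0.0868] F [ 0.6  0.4 -0.9] open 21.6 q [-0.75  0.85  0.07  1.82 -0.11  0.47 -2.18]
tool shift mm [-1.3  2.5  0.3] turn deg [-0.12 -0.26 -0.05]
```

```bash
python3 -m creep '[0,1,2,0,-0.2,0,0,0,0,0,0,0]'; python3 -m creep '[0,0,0,0,0,0,0,0,0,0,0,0,0,0,0,0,0,0,0,0,0,0,0,0]' 50; python3 g.py CG 0.0845
```

```text
clock: 6.33
tool_pos: [0.4723, 0.344, 0.0847]
eef_rot: [1.0, -0.0, 0.001, -0.001]
contact_force: [-0.0, -0.2, -0.5]
opening: 0.244
clock: 6.67
tool_pos: [0.4728, 0.3436, 0.0848]
eef_rot: [1.0, -0.0, 0.001, -0.001]
contact_force: [-0.1, 0.3, 0.6]
opening: 0.519
t 6.67 p [0.4728 0.3436 0.0848] F [-0.1  0.3  0.6] open 45.7 q [-0.74  0.86  0.06  1.82 -0.11  0.47 -2.18]
tool shift mm [-1.8  1.6  0.3] turn deg [-0.14 -0.09 -0.06]
```

```bash
python3 -m creep '[0,0,-15,0,0,0,0,0,-30,0,0,0,0,0,-30,0,0,0,0,0,0,0,0,0]'; python3 -m creep '[-10,35,0,0,0,0,-10,38,0,0,0,0,-10,35,0,0,0,0,-5,25,0,0,0,0,0,0,0,0,0,0]'; python3 g.py LR 0.08; python3 - <<'E'
from h import *
for c in("side",'top'):
    d=snapshot(c);cv2.imwrite(f"pics/{c}4.png",d["color"][:,:,::-1])
d=snapshot('wrist')
for ce,h,a in blobs(d["color"],'red',1500): print(ce,a,fit(LID,h,d))
cv2.imwrite(f"pics/wrist4.png",d["color"][:,:,::-1])
E
```

```text
clock: 7.0
tool_pos: [0.4717, 0.3422, 0.1605]
eef_rot: [1.0, -0.001, -0.001, 0.001]
contact_force: [0.4, 0.5, -0.2]
opening: 0.57
clock: 7.42
tool_pos: [0.4361, 0.2083, 0.1613]
eef_rot: [1.0, 0.002, 0.002, -0.003]
contact_force: [0.2, -1.0, -0.2]
opening: 0.568
t 7.42 p [0.4361 0.2083 0.1613] F [ 0.2 -1.  -0.2] open 50.0 q [-0.57  0.64  0.04  2.07 -0.07  0.43 -2.04]
tool shift mm [-8.5 25.7 81.1] turn deg [-0.3  -0.21  0.24]
[515.73285114  38.13275782] 4286 (array([0.58765424, 0.00064747]), 0.5208306069484321)
[308.22790105 203.76500546] 5498 (array([0.43097329, 0.18252581]), 0.9645924348403191)
```

View pics/side4.png

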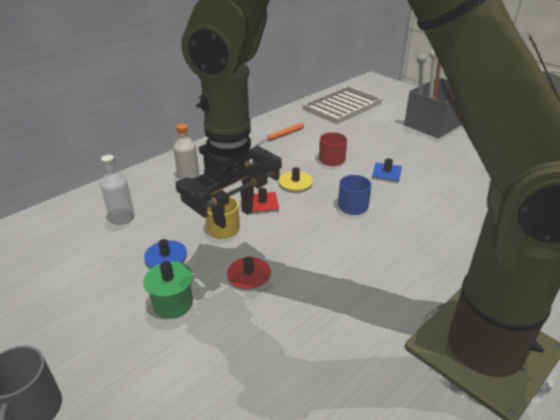

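View pics/wrist4.png

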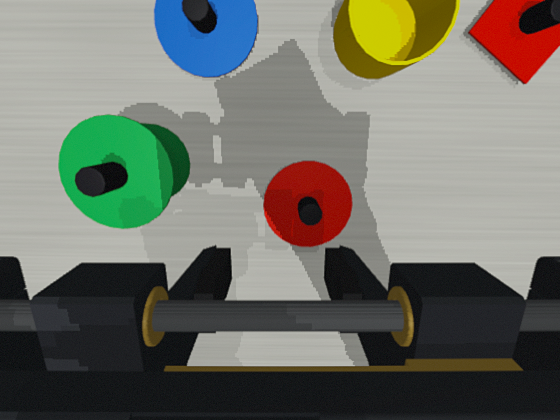

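The green lid sits flat on its canister (167,290 in side). The red lid fits at (0.430,0.183). Next I'll descend on it.

```bash
sed -i "s/'LR':(.428/'LR':(.430/" g.py; python3 -m creep '[-4,13,25,-0.3,0,0.2,-2,12,25,0,0,0,0,1,20,0,0,0,0,0,0,0,0,0]'; python3 g.py LR 0.04
```

```text
clock: 7.9
tool_pos: [0.4384, 0.1999, 0.0898]
eef_rot: [1.0, 0.008, 0.009, -0.008]
contact_force: [-0.0, 0.4, -1.3]
opening: 0.57
t 7.9 p [0.4384 0.1999 0.0898] F [-0.   0.4 -1.3] open 50.2 q [-0.53  0.77  0.01  2.14 -0.07  0.21 -2.01]
tool shift mm [-9.6 17.6 49.3] turn deg [-0.96 -1.07  0.97]
```

```bash
python3 -m creep '[-5,10,10,-1,-1,1,-4,8,8,0,0,0,0,0,8,0,0,0,0,0,0,0,0,0]'; python3 g.py LR 0.04
```

```text
clock: 8.23
tool_pos: [0.4324, 0.1895, 0.0626]
eef_rot: [1.0, 0.003, 0.002, -0.002]
contact_force: [-0.4, 0.2, 0.0]
opening: 0.566
t 8.23 p [0.4324 0.1895 0.0626] F [-0.4  0.2  0. ] open 49.9 q [-0.52  0.83  0.01  2.16 -0.07  0.15 -2.01]
tool shift mm [-2.5  6.6 22.5] turn deg [-0.27 -0.25  0.39]
```

```bash
python3 -m creep '[-2,5,10,-0.3,-0.3,0.4,-1,3,12,0,0,0,0,0,8,0,0,0,0,0,0,0,0,0]'; python3 g.py LR 0.022
```

```text
clock: 8.57
tool_pos: [0.4324, 0.1861, 0.032]
eef_rot: [1.0, 0.002, 0.002, -0.002]
contact_force: [-0.2, 0.1, -0.1]
opening: 0.565
t 8.57 p [0.4324 0.1861 0.032 ] F [-0.2  0.1 -0.1] open 49.8 q [-0.51  0.89  0.01  2.17 -0.07  0.08 -2.01]
tool shift mm [-2.4  3.1  9.9] turn deg [-0.22 -0.27  0.17]
```

```bash
python3 -m creep '[-2,3,5,-0.2,-0.3,0.2,-1,1,5,0,0,0,0,0,0,0,0,0]'; python3 -m creep '[0,0,0,0,0,0,0,0,0,0,0,0,0,0,0,0,0,0,0,0,0,0,0,0,0,0,0,0,0,0]' 10 20;python3 g.py LR 0.022
```

```text
clock: 8.82
tool_pos: [0.4299, 0.1829, 0.0214]
eef_rot: [1.0, -0.0, 0.0, -0.001]
contact_force: [-0.2, -0.5, -0.5]
opening: 0.568
clock: 9.23
tool_pos: [0.4303, 0.1832, 0.022]
eef_rot: [1.0, -0.0, 0.001, -0.001]
contact_force: [-0.1, 0.1, -0.7]
opening: 0.247
t 9.23 p [0.4303 0.1832 0.022 ] F [-0.1  0.1 -0.7] open 21.7 q [-0.5   0.91  0.    2.17 -0.07  0.06 -2.01]
tool shift mm [-0.3  0.2  0. ] turn deg [-0.1  -0.07 -0.01]
```

```bash
python3 -m creep '[0,0,-20,0,0,0,0,0,-38,0,0,0,0,0,-38,0,0,0,0,0,-38,0,0,0,0,0,-10,0,0,0]'; python3 -m creep '[8,20,0,0,0,0,14,34,0,0,0,0,14,36,0,0,0,0,14,36,0,0,0,0,14,36,0,0,0,0]'; python3 g.py CR 0.165
```

```text
clock: 9.65
tool_pos: [0.4281, 0.1821, 0.1685]
eef_rot: [1.0, -0.0, -0.003, 0.001]
contact_force: [0.7, 0.9, -1.1]
opening: 0.246
clock: 10.07
tool_pos: [0.495, 0.0278, 0.1737]
eef_rot: [1.0, 0.012, 0.001, -0.005]
contact_force: [-0.3, 0.7, -0.3]
opening: 0.245
t 10.07 p [0.495  0.0278 0.1737] F [-0.3  0.7 -0.3] open 21.6 q [-0.13  0.63 -0.03  2.02  0.01  0.49 -1.71]
tool shift mm [124.3 329.9   6. ] turn deg [-0.52 -0.12  1.35]
```

```bash
python3 -m creep '[14,36,0,0,0,0,14,36,0,0,0,0,14,36,0,0,0,0,14,36,0,0,0,0,14,36,0,0,0,0]'; python3 g.py CR 0.165
```

```text
clock: 10.48
tool_pos: [0.5693, -0.1599, 0.1727]
eef_rot: [1.0, 0.012, 0.0, -0.005]
contact_force: [0.5, 0.1, -0.9]
opening: 0.24
t 10.48 p [ 0.5693 -0.1599  0.1727] F [ 0.5  0.1 -0.9] open 21.2 q [ 0.24  0.73 -0.07  1.74  0.06  0.68 -1.4 ]
tool shift mm [ 54.3 140.5   6.3] turn deg [-0.57 -0.02  1.38]
```

```bash
python3 -m creep '[14,36,0,-0.5,0,1.4,14,36,2,0,0,0,12,32,2,0,0,0,6,15,2,0,0,0,0,0,0,0,0,0]'; python3 g.py CR 0.165; python3 - <<'E'
from h import *
for c in("side",'wrist'):
    d=snapshot(c);cv2.imwrite(f"pics/{c}5.png",d["color"][:,:,::-1])
E
```

```text
clock: 10.9
tool_pos: [0.6149, -0.2978, 0.1653]
eef_rot: [1.0, -0.008, -0.0, 0.003]
contact_force: [-0.4, -0.3, -0.5]
opening: 0.24
t 10.9 p [ 0.6149 -0.2978  0.1653] F [-0.4 -0.3 -0.5] open 21.2 q [ 0.41  0.85 -0.07  1.44  0.07  0.85 -1.26]
tool shift mm [12.1  1.   0.3] turn deg [ 0.39  0.02 -0.87]
```

View pics/side5.png

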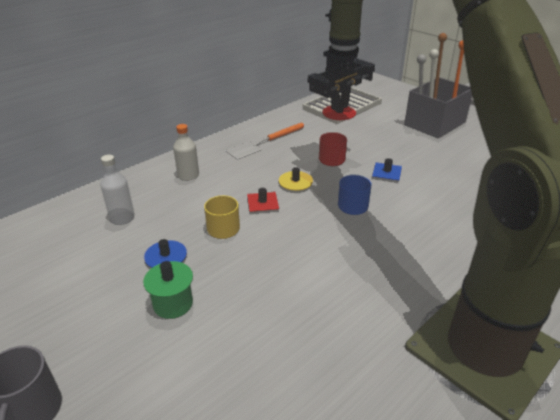

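The red lid is held level, about 12 mm short of its canister in x. I'll align first, then lower.

```bash
python3 -m creep '[8,1,10,0.4,0,-0.9,4,0,18,0,0,0,0,0,18,0,0,0,0,0,8,0,0,0,0,0,0,0,0,0]'; python3 g.py CR 0.0975
```

```text
clock: 11.42
tool_pos: [0.6289, -0.2819, 0.1092]
eef_rot: [1.0, 0.01, -0.001, -0.006]
contact_force: [1.0, -0.2, 0.0]
opening: 0.239
t 11.42 p [ 0.6289 -0.2819  0.1092] F [ 1.  -0.2  0. ] open 21.0 q [ 0.4   0.93 -0.08  1.45  0.08  0.78 -1.26]
tool shift mm [-2.2 17.2 11.5] turn deg [-0.73  0.09  1.13]
```

```bash
python3 -m creep '[-2,10,0,-0.7,0,1,0,7,0,0,0,0,0,0,0,0,0,0,0,0,0,0,0,0]'; python3 g.py CR 0.0975
```

```text
clock: 11.75
tool_pos: [0.6281, -0.2972, 0.1103]
eef_rot: [1.0, 0.003, -0.0, -0.0]
contact_force: [-0.5, 1.2, -0.1]
opening: 0.24
t 11.75 p [ 0.6281 -0.2972  0.1103] F [-0.5  1.2 -0.1] open 21.1 q [ 0.41  0.93 -0.07  1.43  0.08  0.78 -1.25]
tool shift mm [-1.1  1.8 12.8] turn deg [-0.06  0.05  0.32]
```

```bash
python3 -m creep '[-1,2,8,0,0,0.3,0,0,6,0,0,0,0,0,0,0,0,0]'; python3 g.py CR 0.0865
```

```text
clock: 12.0
tool_pos: [0.628, -0.3008, 0.0972]
eef_rot: [1.0, -0.001, 0.001, 0.0]
contact_force: [0.4, 0.1, -1.1]
opening: 0.243
t 12.0 p [ 0.628  -0.3008  0.0972] F [ 0.4  0.1 -1.1] open 21.4 q [ 0.41  0.95 -0.07  1.44  0.08  0.76 -1.26]
tool shift mm [-1.  -1.8 10.7] turn deg [ 0.05 -0.15 -0.08]
```

```bash
python3 -m creep '[-1,-1,5,0,0,0,0,0,5,0,0,0,0,0,2,0,0,0,0,0,0,0,0,0]'; python3 g.py CR 0.084
```

```text
clock: 12.33
tool_pos: [0.6268, -0.2998, 0.084]
eef_rot: [1.0, -0.001, 0.001, 0.0]
contact_force: [-1.3, 0.0, 3.7]
opening: 0.238
t 12.33 p [ 0.6268 -0.2998  0.084 ] F [-1.3  0.   3.7] open 21.0 q [ 0.41  0.96 -0.07  1.45  0.08  0.73 -1.26]
tool shift mm [ 0.2 -0.8  0. ] turn deg [ 0.05 -0.15 -0.1 ]
```

Contact is 3.7 N at the expected height. I'll release and go up.

```bash
python3 -m creep '[0,0,0,0,0,0,0,0,0,0,0,0,0,0,0,0,0,0,0,0,0,0,0,0]' 50; python3 -m creep '[0,0,-15,0,0,0,0,0,-30,0,0,0,0,0,-30,0,0,0,0,0,0,0,0,0]'; python3 g.py LY 0.12
```

```text
clock: 12.67
tool_pos: [0.6273, -0.2996, 0.0842]
eef_rot: [1.0, -0.001, 0.002, 0.0]
contact_force: [-0.3, -0.7, -0.4]
opening: 0.524
clock: 13.0
tool_pos: [0.6258, -0.2986, 0.1595]
eef_rot: [1.0, -0.0, -0.001, -0.001]
contact_force: [1.0, -0.2, -0.1]
opening: 0.568
t 13.0 p [ 0.6258 -0.2986  0.1595] F [ 1.  -0.2 -0.1] open 50.0 q [ 0.42  0.87 -0.07  1.41  0.07  0.87 -1.25]
tool shift mm [ -16.9 -165.5   39.8] turn deg [-0.09  0.08 -0.04]
```

```bash
python3 -m creep '[-4,-38,0,0,0,0,-5,-38,0,0,0,0,-4,-38,5,0,0,0,-2,-30,5,0,0,0,0,0,0,0,0,0]'; python3 -m creep '[0,0,0,0,0,0]'; python3 g.py LY 0.08; python3 - <<'E'
from h import *
d=snapshot('side');cv2.imwrite(f"pics/side6.png",d["color"][:,:,::-1])
d=snapshot('wrist')
for ce,h,a in blobs(d["color"],'yellow',1500): print(ce,a,fit(LID,h,d))
cv2.imwrite(f"pics/wrist6.png",d["color"][:,:,::-1])
E
```

```text
clock: 13.42
tool_pos: [0.6124, -0.1546, 0.1516]
eef_rot: [1.0, -0.005, 0.004, 0.002]
contact_force: [-0.4, 0.6, -0.6]
opening: 0.568
clock: 13.5
tool_pos: [0.6124, -0.1532, 0.1516]
eef_rot: [1.0, -0.003, 0.004, 0.002]
contact_force: [-0.2, 0.1, 1.2]
opening: 0.565
t 13.5 p [ 0.6124 -0.1532  0.1516] F [-0.2  0.1  1.2] open 49.8 q [ 0.2   0.8  -0.05  1.64  0.06  0.7  -1.46]
tool shift mm [ -4.  -20.4  71.5] turn deg [ 0.2  -0.42 -0.36]
[258.1647452  199.89891395] 5985 (array([ 0.61226904, -0.13423454]), 0.9718587126568062)
[ 20.00359842 223.81720043] 2779 (array([0.58923578, 0.10885169]), 0.43151470829188554)
```

View pics/side6.png

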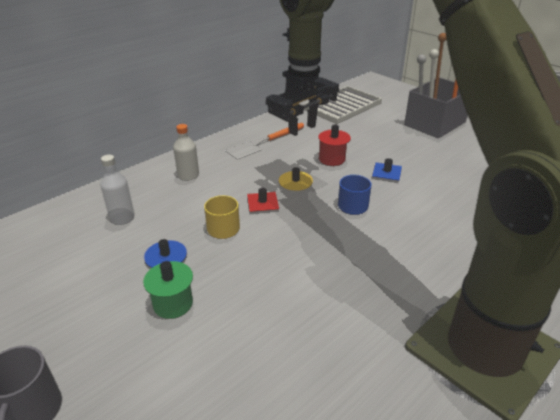

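View pics/wrist6.png

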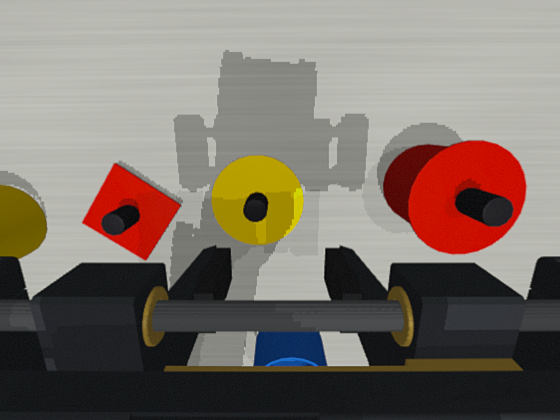

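The red lid sits flat on its canister (334,140 in side). The yellow lid fits at (0.611,-0.1335).

```bash
sed -i "s/'LY':(.609,-.133)/'LY':(.611,-.1335)/" g.py; python3 -m creep '[-1,-12,15,0.2,-0.4,-0.4,0,-8,20,0,0,0,0,0,20,0,0,0,0,0,10,0,0,0,0,0,0,0,0,0]'; python3 g.py LY 0.04
```

```text
clock: 14.02
tool_pos: [0.6131, -0.1397, 0.082]
eef_rot: [1.0, -0.005, 0.002, 0.002]
contact_force: [-1.2, -0.4, -0.5]
opening: 0.566
t 14.02 p [ 0.6131 -0.1397  0.082 ] F [-1.2 -0.4 -0.5] open 49.9 q [ 0.17  0.9  -0.04  1.68  0.06  0.57 -1.49]
tool shift mm [-2.3 -6.3 42. ] turn deg [ 0.19 -0.21 -0.55]
```

```bash
python3 -m creep '[-2,-5,15,0.2,-0.2,-0.5,0,-2,15,0,0,0,0,0,12,0,0,0,0,0,0,0,0,0]'; python3 g.py LY 0.022
```

```text
clock: 14.35
tool_pos: [0.6116, -0.1364, 0.038]
eef_rot: [1.0, -0.003, 0.0, 0.001]
contact_force: [0.1, 0.7, -0.2]
opening: 0.566
t 14.35 p [ 0.6116 -0.1364  0.038 ] F [ 0.1  0.7 -0.2] open 49.9 q [ 0.17  0.96 -0.04  1.69  0.07  0.49 -1.49]
tool shift mm [-0.6 -2.9 16. ] turn deg [ 0.11 -0.04 -0.32]
```

```bash
python3 -m creep '[0,-3,8,0,0,-0.3,0,0,7,0,0,0,0,0,0,0,0,0]'; python3 -m creep '[0,0,1,0,0,0,0,0,0,0,0,0,0,0,0,0,0,0,0,0,0,0,0,0,0,0,0,0,0,0]' 10 20;python3 g.py LY 0.022
```

```text
clock: 14.6
tool_pos: [0.6126, -0.135, 0.0228]
eef_rot: [1.0, -0.001, 0.001, 0.002]
contact_force: [-0.4, -0.2, -0.2]
opening: 0.565
clock: 15.02
tool_pos: [0.6139, -0.1354, 0.0233]
eef_rot: [1.0, -0.001, 0.003, 0.002]
contact_force: [1.2, -0.5, -1.0]
opening: 0.242
t 15.02 p [ 0.6139 -0.1354  0.0233] F [ 1.2 -0.5 -1. ] open 21.3 q [ 0.16  0.99 -0.03  1.69  0.07  0.46 -1.49]
tool shift mm [-2.9 -1.9  1.3] turn deg [ 0.21 -0.32 -0.13]
```

```bash
python3 -m creep '[0,0,-20,0,0,0,0,0,-38,0,0,0,0,0,-38,0,0,0,0,0,-38,0,0,0,0,0,-10,0,0,0]'; python3 -m creep '[-3,-20,0,0,0,0,-3,-36,0,0,0,0,-3,-38,0,0,0,0,-3,-38,0,0,0,0,-3,-38,0,0,0,0]'; python3 g.py CY 0.165
```

```text
clock: 15.43
tool_pos: [0.6101, -0.1342, 0.1689]
eef_rot: [1.0, -0.001, -0.002, 0.001]
contact_force: [1.1, -0.4, -0.4]
opening: 0.246
clock: 15.85
tool_pos: [0.5995, 0.0246, 0.1731]
eef_rot: [1.0, -0.013, 0.004, 0.007]
contact_force: [0.4, 2.0, -0.0]
opening: 0.242
t 15.85 p [0.5995 0.0246 0.1731] F [ 0.4  2.  -0. ] open 21.3 q [-0.13  0.73  0.    1.72  0.02  0.68 -1.74]
tool shift mm [ -12.1 -101.2    6.5] turn deg [ 0.8  -0.48 -1.46]
```

```bash
python3 -m creep '[-2,-36,0,0.8,-0.4,-1.4,-3,-34,0,0,0,0,-3,-18,0,0,0,0,0,0,0,0,0,0]'; python3 g.py CY 0.12; python3 - <<'E'
from h import *
d=snapshot('top');cv2.imwrite(f"pics/top7.png",d["color"][:,:,::-1])
d=snapshot('side');cv2.imwrite(f"pics/side7.png",d["color"][:,:,::-1])
E
```

```text
clock: 16.18
tool_pos: [0.5886, 0.1294, 0.1713]
eef_rot: [1.0, 0.007, -0.001, -0.004]
contact_force: [1.5, 1.6, -0.3]
opening: 0.241
t 16.18 p [0.5886 0.1294 0.1713] F [ 1.5  1.6 -0.3] open 21.2 q [-0.28  0.74 -0.01  1.71 -0.    0.69 -1.85]
tool shift mm [ 1.4  3.9 51.2] turn deg [-0.46  0.09  0.82]
```

View pics/side7.png

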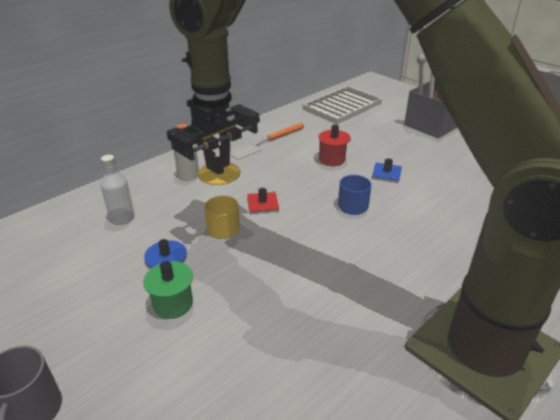

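The yellow lid is held level over the yellow canister (222,215 in side).

```bash
python3 -m creep '[1,3,15,-0.4,0,0.8,1,1,20,0,0,0,0,0,16,0,0,0,0,0,5,0,0,0,0,0,0,0,0,0]'; python3 g.py CY 0.0975
```

```text
clock: 16.7
tool_pos: [0.5946, 0.1053, 0.1143]
eef_rot: [1.0, -0.01, 0.001, 0.006]
contact_force: [0.3, -0.6, -0.5]
opening: 0.241
t 16.7 p [0.5946 0.1053 0.1143] F [ 0.3 -0.6 -0.5] open 21.2 q [-0.26  0.83  0.01  1.74  0.01  0.58 -1.85]
tool shift mm [ -5.1 -20.8  16.5] turn deg [ 0.7  -0.16 -1.18]
```

```bash
python3 -m creep '[-2,-12,0,0.7,0,-1.1,-1,-9,0,0,0,0,0,0,0,0,0,0,0,0,0,0,0,0]'; python3 g.py CY 0.0975
```

```text
clock: 17.03
tool_pos: [0.5933, 0.1242, 0.1161]
eef_rot: [1.0, -0.003, 0.003, 0.0]
contact_force: [0.0, -0.4, -1.1]
opening: 0.242
t 17.03 p [0.5933 0.1242 0.1161] F [ 0.  -0.4 -1.1] open 21.4 q [-0.28  0.82  0.    1.74  0.    0.58 -1.86]
tool shift mm [-3.4 -1.8 18.6] turn deg [ 0.02 -0.31 -0.29]
```

```bash
python3 -m creep '[-1,-2,10,0,-0.3,-0.3,0,0,8,0,0,0,0,0,0,0,0,0]'; python3 g.py CY 0.0865
```

```text
clock: 17.28
tool_pos: [0.5934, 0.1277, 0.0985]
eef_rot: [1.0, 0.001, 0.002, -0.001]
contact_force: [-0.2, 0.7, -0.5]
opening: 0.243
t 17.28 p [0.5934 0.1277 0.0985] F [-0.2  0.7 -0.5] open 21.4 q [-0.29  0.85 -0.    1.74  0.    0.55 -1.86]
tool shift mm [-3.5  1.7 11.9] turn deg [-0.06 -0.19  0.13]
```

```bash
python3 -m creep '[-2,1,5,0,-0.2,0,0,0,5,0,0,0,0,0,4,0,0,0,0,0,0,0,0,0]'; python3 g.py CY 0.085
```

```text
clock: 17.62
tool_pos: [0.5919, 0.1269, 0.0839]
eef_rot: [1.0, 0.001, 0.0, -0.001]
contact_force: [-0.8, -1.0, 1.5]
opening: 0.24
t 17.62 p [0.5919 0.1269 0.0839] F [-0.8 -1.   1.5] open 21.2 q [-0.28  0.87 -0.    1.75  0.    0.52 -1.86]
tool shift mm [-1.9  0.9 -1.1] turn deg [-0.09 -0.04  0.14]
```

```bash
python3 -m creep '[0,0,0,0,0,0,0,0,0,0,0,0,0,0,0,0,0,0,0,0,0,0,0,0]' 50; python3 -m creep '[0,0,-15,0,0,0,0,0,-30,0,0,0,0,0,-30,0,0,0,0,0,0,0,0,0]'; python3 -m creep '[0,-36,0,0,0,0,0,-38,0,0,0,0,0,-34,0,0,0,0,0,-18,0,0,0,0,0,0,0,0,0,0]'; python3 -m creep '[0,0,0,0,0,0]'; python3 g.py LB 0.08; python3 - <<'E'
from h import *
d=snapshot('side');cv2.imwrite(f"pics/side8.png",d["color"][:,:,::-1])
d=snapshot('wrist')
for ce,h,a in blobs(d["color"],'blue',1500): print(ce,a,fit(LID,h,d))
cv2.imwrite(f"pics/wrist8.png",d["color"][:,:,::-1])
E
```

```text
clock: 17.95
tool_pos: [0.5919, 0.1265, 0.0832]
eef_rot: [1.0, 0.001, 0.0, -0.001]
contact_force: [0.4, -0.2, -0.3]
opening: 0.521
clock: 18.28
tool_pos: [0.5903, 0.1257, 0.1581]
eef_rot: [1.0, 0.001, -0.003, 0.0]
contact_force: [0.8, 0.1, -0.1]
opening: 0.569
clock: 18.7
tool_pos: [0.5925, 0.2519, 0.1586]
eef_rot: [1.0, -0.004, -0.001, 0.001]
contact_force: [-0.4, 1.5, 0.1]
opening: 0.568
clock: 18.78
tool_pos: [0.592, 0.2522, 0.1579]
eef_rot: [1.0, -0.003, -0.001, 0.001]
contact_force: [-0.1, -1.0, -0.0]
opening: 0.568
t 18.78 p [0.592  0.2522 0.1579] F [-0.1 -1.  -0. ] open 50.0 q [-0.49  0.81  0.03  1.58 -0.03  0.75 -2.03]
tool shift mm [  4.  -27.   77.8] turn deg [ 0.15  0.12 -0.34]
[250.19133265 190.35200411] 5838 (array([0.5984477 , 0.27823136]), 0.9635520852113674)
```

View pics/side8.png

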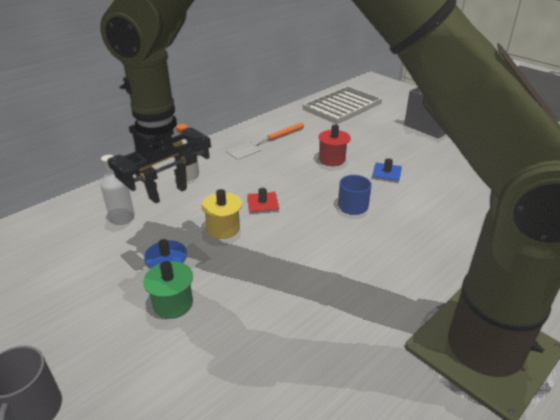

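View pics/wrist8.png

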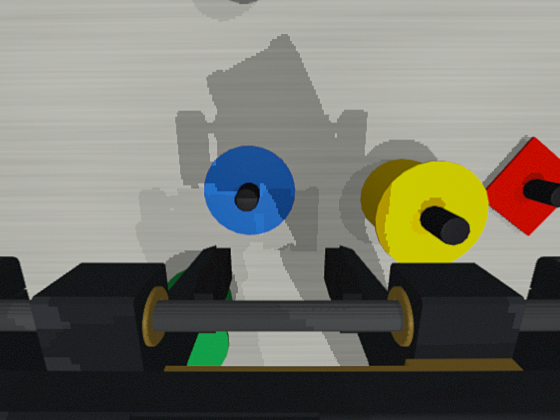

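The yellow lid sits flat on its canister (222,203 in side). The blue lid fits at (0.597,0.279).

```bash
sed -i "s/'LB':(.596,.279)/'LB':(.597,.279)/" g.py; python3 -m creep '[3,-15,5,0,0,-0.3,2,-12,8,0,0,0,0,0,5,0,0,0,0,0,0,0,0,0]'; python3 g.py LB 0.06
```

```text
clock: 19.22
tool_pos: [0.5993, 0.273, 0.1378]
eef_rot: [1.0, -0.005, -0.001, 0.004]
contact_force: [-0.9, 0.5, -0.7]
opening: 0.571
t 19.22 p [0.5993 0.273  0.1378] F [-0.9  0.5 -0.7] open 50.3 q [-0.52  0.85  0.04  1.54 -0.03  0.75 -2.05]
tool shift mm [-2.2 -6.5 77.7] turn deg [ 0.42  0.15 -0.62]
```

```bash
python3 -m creep '[-1,-6,20,0.4,0,-0.6,0,0,25,0,0,0,0,0,22,0,0,0,0,0,8,0,0,0,0,0,0,0,0,0]'; python3 g.py LB 0.04
```

```text
clock: 19.63
tool_pos: [0.6001, 0.2767, 0.0597]
eef_rot: [1.0, -0.001, -0.0, 0.001]
contact_force: [-0.2, 0.1, 0.6]
opening: 0.567
t 19.63 p [0.6001 0.2767 0.0597] F [-0.2  0.1  0.6] open 50.0 q [-0.51  0.96  0.02  1.57 -0.03  0.61 -2.05]
tool shift mm [-3.1 -2.3 19.7] turn deg [ 0.08  0.03 -0.15]
```

```bash
python3 -m creep '[-3,-2,12,0,0,0,0,0,12,0,0,0,0,0,12,0,0,0,0,0,0,0,0,0]'; python3 g.py LB 0.022
```

```text
clock: 19.97
tool_pos: [0.5984, 0.2785, 0.0228]
eef_rot: [1.0, -0.002, 0.001, 0.0]
contact_force: [-0.3, 0.3, 0.3]
opening: 0.568
t 19.97 p [0.5984 0.2785 0.0228] F [-0.3  0.3  0.3] open 50.0 q [-0.52  1.02  0.02  1.58 -0.03  0.54 -2.05]
tool shift mm [-1.4 -0.5  0.8] turn deg [ 0.03 -0.15 -0.23]
```

```bash
python3 -m creep '[0,0,0,0,0,0,0,0,0,0,0,0,0,0,0,0,0,0,0,0,0,0,0,0,0,0,0,0,0,0]' 10 20; python3 g.py LB 0.022;  python3 -m creep '[0,0,-20,0,0,0,0,0,-38,0,0,0,0,0,-38,0,0,0,0,0,-38,0,0,0,0,0,-15,0,0,0]'; python3 g.py CB 0.17
```

```text
clock: 20.38
tool_pos: [0.5996, 0.2789, 0.0239]
eef_rot: [1.0, -0.002, 0.002, -0.0]
contact_force: [-0.6, -0.5, -1.2]
opening: 0.239
t 20.38 p [0.5996 0.2789 0.0239] F [-0.6 -0.5 -1.2] open 21.1 q [-0.52  1.02  0.02  1.58 -0.03  0.54 -2.05]
tool shift mm [-2.6 -0.1  1.9] turn deg [-0.02 -0.28 -0.23]
clock: 20.8
tool_pos: [0.5953, 0.2772, 0.1735]
eef_rot: [1.0, -0.002, -0.003, 0.003]
contact_force: [-0.1, -0.2, -0.7]
opening: 0.24
t 20.8 p [0.5953 0.2772 0.1735] F [-0.1 -0.2 -0.7] open 21.1 q [-0.53  0.81  0.04  1.52 -0.03  0.82 -2.05]
tool shift mm [-155.6  444.7    6.8] turn deg [ 0.3   0.37 -0.22]
```

```bash
python3 -m creep '[-7,20,0,0,0,0,-12,34,0,0,0,0,-13,37,0,0,0,0,-13,37,0,0,0,0,-13,37,0,0,0,0]'; python3 -m creep '[-13,37,0,0,0,0,-13,37,0,0,0,0,-13,37,0,0,0,0,-13,37,0,0,0,0,-13,37,0,0,0,0]'; python3 g.py CB 0.17
```

```text
clock: 21.22
tool_pos: [0.5415, 0.1226, 0.1812]
eef_rot: [1.0, 0.007, 0.007, -0.006]
contact_force: [0.5, -1.0, -1.4]
opening: 0.242
clock: 21.63
tool_pos: [0.4755, -0.071, 0.1802]
eef_rot: [1.0, 0.008, 0.01, -0.006]
contact_force: [0.3, -0.3, -1.1]
opening: 0.238
t 21.63 p [ 0.4755 -0.071   0.1802] F [ 0.3 -0.3 -1.1] open 21.0 q [ 0.1   0.6  -0.07  2.07  0.05  0.46 -1.55]
tool shift mm [-39.3  95.5   8.3] turn deg [-0.7  -1.13  0.97]
```

```bash
python3 -m creep '[-13,34,0,-0.7,-1.1,1,-13,30,3,0,0,0,-6,16,3,0,0,0,0,0,0,0,0,0]'; python3 -m creep '[0,0,0,0,0,0,0,0,0,0,0,0]'; python3 g.py CB 0.12; python3 - <<'E'
from h import *
d=snapshot('side');cv2.imwrite(f"pics/side9.png",d["color"][:,:,::-1])
E
```

```text
clock: 21.97
tool_pos: [0.4375, -0.1655, 0.1751]
eef_rot: [1.0, -0.009, -0.0, 0.004]
contact_force: [0.7, -0.3, -1.2]
opening: 0.239
clock: 22.13
tool_pos: [0.4375, -0.166, 0.1756]
eef_rot: [1.0, -0.01, 0.0, 0.004]
contact_force: [-0.3, 0.7, -0.8]
opening: 0.239
t 22.13 p [ 0.4375 -0.166   0.1756] F [-0.3  0.7 -0.8] open 21.1 q [ 0.3   0.6  -0.06  2.1   0.09  0.45 -1.43]
tool shift mm [ 0.5  0.6 55.6] turn deg [ 0.41 -0.01 -1.18]
```

View pics/side9.png

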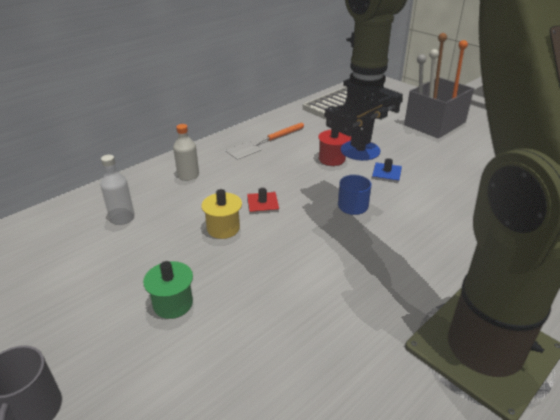

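The blue lid is held level over the blue canister (355,194 in side).

```bash
sed -i "s/'CB':(.438,-.167)/'CB':(.440,-.168)/" g.py; python3 -m creep '[1,1,15,0.4,0,-1.1,1,0,20,0,0,0,0,0,18,0,0,0,0,0,6,0,0,0,0,0,0,0,0,0]'; python3 g.py CB 0.0985
```

```text
clock: 22.6
tool_pos: [0.4471, -0.1582, 0.1167]
eef_rot: [1.0, 0.008, 0.005, -0.001]
contact_force: [0.7, 1.0, -0.7]
opening: 0.239
t 22.6 p [ 0.4471 -0.1582  0.1167] F [ 0.7  1.  -0.7] open 21.0 q [ 0.28  0.71 -0.06  2.13  0.11  0.29 -1.42]
tool shift mm [-7.5  9.7 18. ] turn deg [-0.17 -0.58  0.91]
```

```bash
python3 -m creep '[-4,5,5,-0.1,-0.6,0.5,-3,4,5,0,0,0.3,0,0,0,0,0,0,0,0,0,0,0,0]'; python3 g.py CB 0.0985
```

```text
clock: 22.93
tool_pos: [0.4418, -0.166, 0.1073]
eef_rot: [1.0, 0.003, 0.001, -0.001]
contact_force: [-0.5, -0.6, -0.5]
opening: 0.243
t 22.93 p [ 0.4418 -0.166   0.1073] F [-0.5 -0.6 -0.5] open 21.4 q [ 0.29  0.73 -0.05  2.14  0.12  0.28 -1.42]
tool shift mm [-1.9  2.   8.8] turn deg [-0.07 -0.09  0.29]
```

```bash
python3 -m creep '[-2,2,6,0,0,0.3,0,0,5,0,0,0,0,0,0,0,0,0]'; python3 g.py CB 0.086
```

```text
clock: 23.18
tool_pos: [0.4403, -0.1689, 0.0966]
eef_rot: [1.0, -0.001, 0.002, -0.0]
contact_force: [-0.9, -0.8, -1.3]
opening: 0.242
t 23.18 p [ 0.4403 -0.1689  0.0966] F [-0.9 -0.8 -1.3] open 21.3 q [ 0.3   0.75 -0.04  2.14  0.12  0.24 -1.42]
tool shift mm [-0.4 -0.9 10.6] turn deg [-0.01 -0.24 -0.1 ]
```

```bash
python3 -m creep '[0,-1,5,0,-0.2,0,0,0,5,0,0,0,0,0,2,0,0,0,0,0,0,0,0,0]'; python3 g.py CB 0.0845
```

```text
clock: 23.52
tool_pos: [0.4408, -0.1682, 0.0849]
eef_rot: [1.0, -0.001, 0.001, 0.0]
contact_force: [-0.3, 0.4, -0.0]
opening: 0.241
t 23.52 p [ 0.4408 -0.1682  0.0849] F [-0.3  0.4 -0. ] open 21.2 q [ 0.29  0.78 -0.04  2.15  0.12  0.22 -1.43]
tool shift mm [-0.8 -0.2  0.4] turn deg [ 0.04 -0.12 -0.14]
```

```bash
python3 -m creep '[0,0,1,0,0,0,0,0,0,0,0,0]'; python3 -m creep '[0,0,0,0,0,0,0,0,0,0,0,0,0,0,0,0,0,0,0,0,0,0,0,0]' 50; python3 -m creep '[0,0,-15,0,0,0,0,0,-30,0,0,0,0,0,-30,0,0,0,0,0,-20,0,0,0,0,0,0,0,0,0]'; python3 -m creep '[-10,35,0,0,0,0,-10,35,0,0,0,0,-10,35,0,0,0,0,-10,35,0,0,0,0,0,0,0,0,0,0]';python3 -m creep '[-10,35,0,0,0,0,-10,35,0,0,0,0,0,0,0,0,0,0,0,0,0,0,0,0]'; python3 - <<'E'
from h import *
SE=np.r_[circ(.046,.070),circ(.046,.074)]
for c in("side",'top'):
    d=snapshot(c);cv2.imwrite(f"pics/{c}10.png",d["color"][:,:,::-1])
    for k in('red','yellow','green','blue'):
        for ce,h,a in blobs(d["color"],k): print(c,k,ce.round(),a,'seat',fit(SE,h,d),'ground',fit(LID,h,d))
E
```

```text
clock: 23.68
tool_pos: [0.4408, -0.1682, 0.0849]
eef_rot: [1.0, -0.001, 0.001, 0.001]
contact_force: [0.2, -0.1, -1.9]
opening: 0.241
clock: 24.02
tool_pos: [0.4413, -0.168, 0.0845]
eef_rot: [1.0, -0.001, 0.002, 0.001]
contact_force: [-0.4, -0.6, 1.1]
opening: 0.519
clock: 24.43
tool_pos: [0.4399, -0.1672, 0.1805]
eef_rot: [1.0, -0.0, -0.001, -0.0]
contact_force: [-0.7, -0.2, -0.1]
opening: 0.568
clock: 24.85
tool_pos: [0.402, -0.3093, 0.1786]
eef_rot: [1.0, 0.006, 0.0, -0.001]
contact_force: [0.5, -0.6, -0.2]
opening: 0.564
clock: 25.18
tool_pos: [0.3809, -0.3795, 0.174]
eef_rot: [1.0, 0.004, -0.001, -0.002]
contact_force: [0.1, 0.6, -0.4]
opening: 0.571
side red [334. 148.] 807 seat (array([ 0.59038285, -0.26041691]), 1.7961014218726705) ground (array([ 0.66152738, -0.34673519]), 2.1634892850494407)
side red [263. 203.] 438 seat (array([0.53069359, 0.04997489]), 0.6111092684102302) ground (array([ 0.59597835, -0.00600949]), 0.7360451483574599)
side yellow [223. 216.] 1291 seat (array([0.55688312, 0.1460909 ]), 1.5883472641487733) ground (array([0.62471727, 0.09949678]), 1.913029867
[... 489 characters left out ...]
y([ 0.58435344, -0.00589339]), 0.7184904726798629) ground (array([ 0.59862379, -0.00543861]), 0.7927738829390023)
top yellow [229. 193.] 989 seat (array([0.5869905, 0.1253304]), 0.9831574409382621) ground (array([0.60139289, 0.13240234]), 1.084804000038275)
top green [142. 240.] 1032 seat (array([0.46771552, 0.3395188 ]), 0.9994332473975609) ground (array([0.47610216, 0.35738945]), 1.102755439382636)
top blue [413. 241.] 716 seat (array([ 0.46161608, -0.33315055]), 0.718045165949931) ground (array([ 0.46969549, -0.34919728]), 0.7922814088918805)
top blue [347. 251.] 1045 seat (array([ 0.43751475, -0.16825692]), 0.9752460903942958) ground (array([ 0.44438113, -0.1759921 ]), 1.076079826370532)
```

View pics/side10.png

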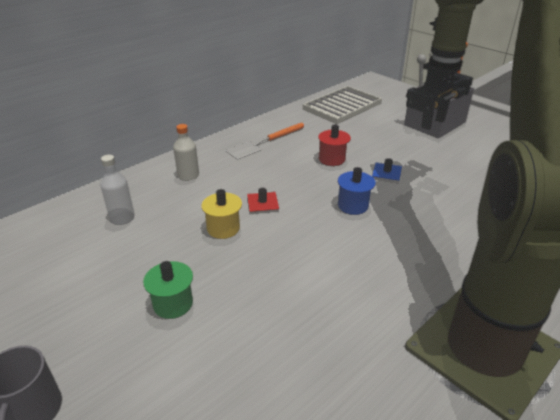

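View pics/top10.png

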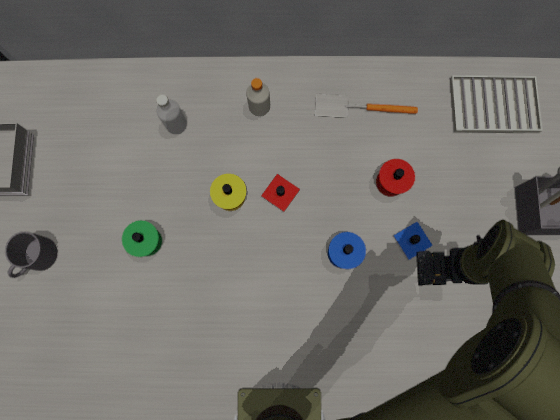

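All four lids look seated, and both square lids are unmoved. I'll check flatness in an enlarged side view before handing in.

```bash
python3 - <<'E'
import cv2,numpy as np
i=cv2.imread("pics/side10.png")
t=[cv2.resize(i[y-45:y+45,x-45:x+45],(380,290),interpolation=cv2.INTER_CUBIC) for x,y in((169,290),(222,212),(334,147),(355,190))]
cv2.imwrite("pics/z.png",np.vstack([np.hstack(t[:2]),np.hstack(t[2:])]))
E
```

```text
(no output)
```

View pics/z.png

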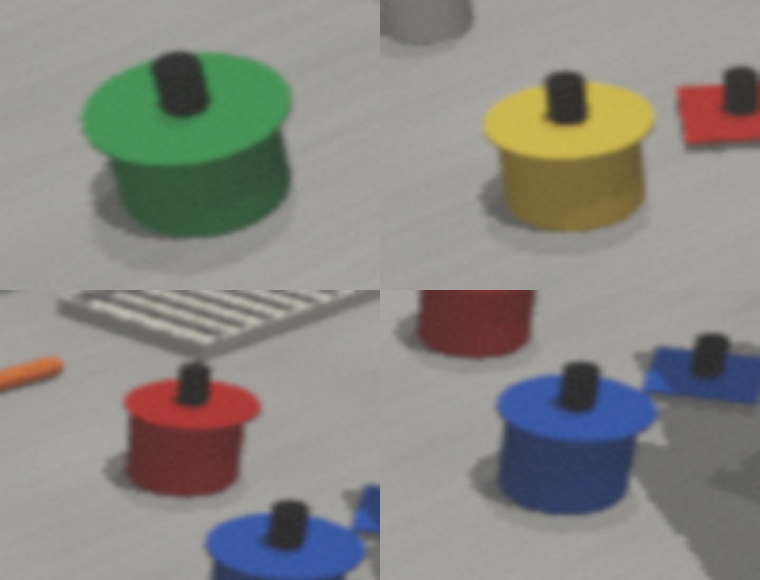

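The green and red discs look offset on their canisters, which may be perspective. I'll overlay the expected outlines to check.

```bash
python3 - <<'E'
from h import *
d=snapshot('side');im=cv2.resize(d["color"],None,fx=4,fy=4,interpolation=cv2.INTER_CUBIC)[:,:,::-1].copy()
C={'g':(.472,.342),'y':(.590,.126),'r':(.627,-.299),'b':(.438,-.168)}
t=[]
for k,(x,y) in C.items():
    for m,col in((circ(.046,.074),(255,255,255)),(circ(.039,0),(255,0,255)),(circ(.011,.108),(0,255,255))):
        p=proj(m+[x,y,0],d);cv2.polylines(im,[((p+.5)*4).astype(np.int32)],True,col,1)
    u,v=(proj([[x,y,.05]],d)[0]*4).astype(int);t.append(im[v-145:v+145,u-190:u+190])
cv2.imwrite("pics/z2.png",np.vstack([np.hstack(t[:2]),np.hstack(t[2:])]))
E
```

```text
(no output)
```

View pics/z2.png

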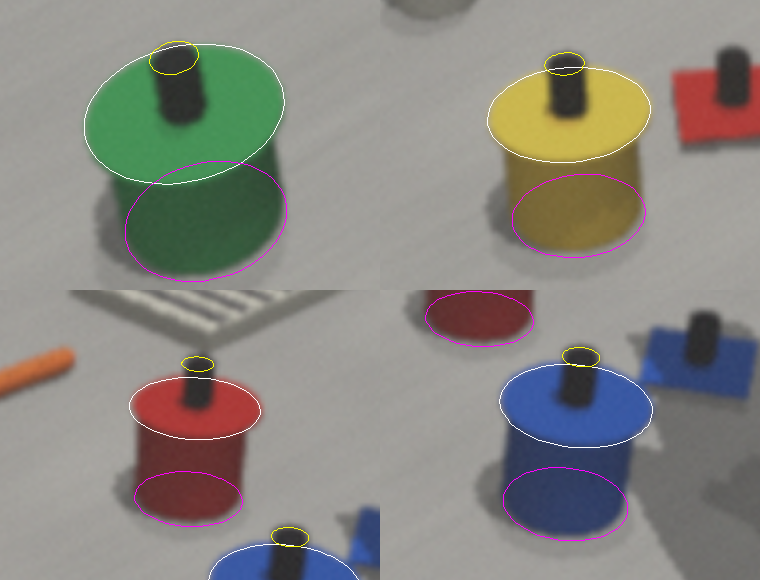

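The outlines match for all four lids: height, shape and knob tip fall within 1–2 px. They are seated level.

```bash
python3 -c "
from plant import *
print(finish_job())"
```

```text
the job is handed in; nothing more can be done
None
```

All four round lids are on the canisters of their own colour, knob up, and I handed the job in at about 25 s of the 109 s. The gripper was clear of everything when I did.

- **Seating:** in the last side view I overlaid the outline expected for a level, seated lid on each canister. Disc, knob tip and canister base matched to about 1–2 px for all four. In the top view, the fitted lid centres lie within about 5 mm of the canister positions measured at the start.
- **Left alone:** both square lids are where they were, within about 1 mm by the fits. The canisters still match their first positions.
- **Forces:** the largest force reading I saw was about 4 N, when the red lid touched its rim.
- **Disagreements:**
  - The side-camera colour fits of the seated lids were no use, because lid and canister merge into one patch of colour; I relied on the overlay instead.
  - The first side fit of the green canister was poor. A looser one agreed with the top view to about 4 mm.
  - On the way down the arm drifted sideways by up to 20 mm. I corrected this each time before the plug reached the mouth.

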